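Calibrate the faceting lap by tapping its height sensors

ROBOT

A 7-joint arm with a two-finger parallel gripper is mounted at the origin on the work surface. World frame = base frame: x ahead of the robot, y to its left, z up, the work surface at z = 0. Lengths are in m, angles in rad, forces in N, time in s.
With the tool pointing down it reaches from about 0.4 to 0.75 m from the base axis. Payload 19.5 kg.
Tool frame: the origin (TCP) lies at the very end of the fingers, on their centre line; the grasp point (between the pads) lies 19 mm behind it; z points along the fingers, y is the line along which they close (so a half turn about z gives the same grasp; the last joint's range is limited). The gripper opens to 85 mm and grips with 20 to 120 N. Pads are 22 mm wide; open, the fingers measure 114 mm over their backs; the gripper's body (76 mm by 85 mm) begins 54 mm behind the grasp point. The pads swing forward as they close: fully open they stand 13 mm farther back than shut.
Start: joints at [-0.042, 0.707, -0.028, 1.485, 0.022, 0.951, -0.075], TCP at [0.575, 0, 0.231] pointing down, gripper open.
Joint ranges: [-2.71, 2.71], [-0.32, 2.16], [-1.57, 1.52], [0, 2.45], [-1.46, 4.6], [0, 2.02], [-2.83, 2.83]. Speed limits (rad/s): [1.89, 1.89, 2.57, 2.57, 3.01, 3.01, 3.01].

INTERFACE

Orientations are given as a unit quaternion [x, y, z, w].
In Python, from rig import observe, read_camera, camera_model, job_done gives the robot as it stands.
- The arm moves only by the tool jog_arm, never from a script. Its arguments are lists of equal length, an entry for each row: "xyz": the shift along the tool's x, y, z in m, a list of three; "yaw": the turn about the tool's z in rad; "jaw": the finger opening in m, from 0 to 0.0854. In form: {"xyz": [[x, y, z], ...], "yaw": [yaw, ...], "jaw": [jaw, ...]}. A call has 1 to 20 rows; each row shifts and turns the commanded pose from where the row before left it, along the tool's axes as they then stand; what a row does not reach is not made up. A row lasts 1/10 s, in which the tool goes at most 50 mm and 8.59 degrees, less where a joint would pass 70% of its speed; a pose out of reach is approached as far as the arm can. A call with a gripper value outside its range is refused whole. The fingers move at their own pace and stop on an object; the grip force is fixed at half the most. Time passes only in rows, so rows that do not move let the fingers close. It gives the time, the measured TCP pose, the force, the opening and the grip force at its end, in the units of the state.
- observe(): the state, without advancing time (a new reading comes with each control period).
- read_camera(name): name is "scene" or "side" or "wrist"; returns (picture, depth): 420x560x3 uint8, blue, green, red; 420x560 float32, m along the optical axis (not along the pixel's ray), 0 where there is no reading.
- camera_model(name): a dict with "fx", "fy", "cx", "cy" (pixels), "rvec" (rotation vector, rad) and "tvec" (3), from world to camera coordinates, as OpenCV has them. Camera axes: x right, y down, z forward; pixel columns grow to the right and rows downward; lengths in m; the calibration is good to about 2 mm. A picture is of the moment at which its call begins: read the wrist's pose just before it. camera_model takes no time and is no camera call; for the wrist camera it gives the pose at the moment of the call.
- job_done(): hands the job in; it is judged then, once.
The state is a dict: "t": time; "qpos": joint angles; "joint_velocities": joint speeds; "effort": joint torques, N m; "tcp_pos": TCP position; "tool_rot": TCP orientation; "contact_force": force on the tool from outside, world axes, zero at the start; "moment": the same for the moment, N m; "finger_gap": opening from 0.0 (shut) to 1.0 (fully open); "grip_force": force on a finger pad.
Only numpy, scipy, OpenCV 4.12 (cv2) and the standard library are available. Lean on these libraries where they do the work, as an engineer would, in place of code of your own. Each camera call takes 0.05 s, during which the arm holds its last target. There are 200 camera calls.

TASK

Calibrate the faceting machine: with a fingertip, lightly tap down the tips of the three height sensors on the lap in the order red, yellow, blue, about half their travel each and letting each spring back before the next, then press the green key on the display box to confirm. Only touch: do not pinch, lift or shift the sensors, do not press hard, leave the white key and everything else alone, and finish with the hand clear.

Things in the scene. Friction and masses are not known exactly. Their poses are not given: they have to be found in the camera images.
- sensor_red: height sensor with a red band and red tip: a loose steel puck, 48 mm across and 27 mm tall without its tip, 0.35 kg, standing upright on the round steel lap, a different place each time. Origin at the centre of its underside, z up. Only to be tapped on its tip: not pinched, lifted or shifted
- tip_red_top (a point): centre of the flat top of the red sensor's tip, a vertical plunger 28 mm across, 46 mm above the sensor's underside when up, about 86 mm above the work surface. It moves down with the plunger
- tip_red (a joint): how far the red tip is pressed down, in m: 0 up, 0.010 on its stop; a spring brings it back up (0.5 N to start it, 5 N at the stop). The sensor takes a tap at 4 mm, about 2.3 N
- sensor_yellow: height sensor with a yellow band and yellow tip: a loose steel puck, 48 mm across and 27 mm tall without its tip, 0.35 kg, standing upright on the round steel lap, a different place each time. Origin at the centre of its underside, z up. Only to be tapped on its tip: not pinched, lifted or shifted
- tip_yellow_top (a point): centre of the flat top of the yellow sensor's tip, a vertical plunger 28 mm across, 46 mm above the sensor's underside when up, about 86 mm above the work surface. It moves down with the plunger
- tip_yellow (a joint): how far the yellow tip is pressed down, in m: 0 up, 0.010 on its stop; a spring brings it back up (0.5 N to start it, 5 N at the stop). The sensor takes a tap at 4 mm, about 2.3 N
- sensor_blue: height sensor with a blue band and blue tip: a loose steel puck, 48 mm across and 27 mm tall without its tip, 0.35 kg, standing upright on the round steel lap, a different place each time. Origin at the centre of its underside, z up. Only to be tapped on its tip: not pinched, lifted or shifted
- tip_blue_top (a point): centre of the flat top of the blue sensor's tip, a vertical plunger 28 mm across, 46 mm above the sensor's underside when up, about 86 mm above the work surface. It moves down with the plunger
- tip_blue (a joint): how far the blue tip is pressed down, in m: 0 up, 0.010 on its stop; a spring brings it back up (0.5 N to start it, 5 N at the stop). The sensor takes a tap at 4 mm, about 2.3 N
- console: grey display box, 150 x 170 x 35 mm, fixed to the table, a low sloping green screen (up to 75 mm high) along its +x half and two round keys in front of it on its top, 84 mm apart: green at its +y end, white at its -y end. Origin at the centre of its underside, z up, +x from the keys towards the screen
- key_green_top (a point): centre of the flat top of the green key, 28 mm across, 59 mm above the work surface when up, in a black housing 44 mm across that ends 12 mm below its top, pressed straight down; it moves with the key
- key_green (a joint): how far the green key is pressed down, in m: 0 up, 0.008 on its stop; sprung, 1.2 N to start it, 4 N at the stop. It takes a press at 4 mm
- key_white_top (a point): centre of the top of the white (cancel) key, same size as the green one; leave alone
- key_white (a joint): how far the white key is pressed, in m; leave it up
- machine: fixed gem faceting machine: aluminium base plate 280 x 460 x 20 mm; round bowl 256 mm across, rim 56 mm above the work surface; in it the lap, 204 mm across, its top 40 mm up. Origin under the lap's centre at the height of the work surface, z up. The mast and head, 320 mm high, stand 250 mm off in the machine's +y, the head parked pointing to its +x, away from the lap
- lap_nut: loose brass nut, 38 mm across and 18 mm tall, lying on the lap's centre between the sensors; origin at the centre of its underside; leave alone
- dop: brass dop, 28 mm across and 56 mm tall, standing loose on the machine's base plate beside the bowl; origin at the centre of its underside; leave alone
- collar: loose steel collar, 40 mm across, 16 mm tall, on the table; origin at the centre of its underside; leave alone
- disc: loose aluminium disc, 76 mm across, 12 mm thick, on the table; origin at the centre of its underside; leave alone
- driver: red-handled screwdriver, 190 mm long, lying on the table, origin under its middle; leave alone
- can: can, 64 mm across, 130 mm tall, behind the display box; origin at the centre of its underside; leave alone
- oil: white bottle with blue cap, 52 mm across, 140 mm tall, at the right; origin at the centre of its underside; leave alone

How it is judged:
By the outcome, as a careful person would: the job done as asked, in the order asked, and still so for the second after the job is handed in, with the robot touching nothing.
It also fails if it takes over 56 s, if anything falls off the work surface, if the arm or the gripper's body presses on something with over 40 N, if the wrist force passes 120 N, or if a joint passes its speed limit or range.

## Working session

There is one attempt and no reset: what is moved stays moved. The work goes in short steps, Python scripts to look and compute and a tool call to move; the robot and the scene stay as the last step left them, time stands still between calls to the robot, and variables do not carry over. Pictures are saved under pics/ and viewed, at most 10 in all, crops included, and the job is handed in when it is done.

Besides the shell and the picture viewer there is one more tool, called after "Call:" by a JSON object that holds its "op" and its "data", one argument or row to a line. jog_arm: Moves the arm, as the interface text tells. Its arguments: {"type":"object","properties":{"xyz":{"type":"array"},"yaw":{"type":"array"},"jaw":{"type":"array"}},"required":["xyz","yaw","jaw"]}

```bash
mkdir -p pics; ls; cat > h.py <<'E'
import cv2, numpy as np
from rig import *
def ray(cm,u,v):
    R=cv2.Rodrigues(np.array(cm["rvec"],float))[0]; t=np.array(cm["tvec"],float).ravel()
    d=R.T@np.array([(u-cm["cx"])/cm["fx"],(v-cm["cy"])/cm["fy"],1.0]); return -R.T@t,d
def onplane(cm,u,v,z):
    o,d=ray(cm,u,v); return o+d*(z-o[2])/d[2]
E
python3 - <<'E'
from h import *
s=observe(); print(s['t'],s['tcp_pos'],s['tool_rot'],s['contact_force'],s['finger_gap'])
for n in ("scene","wrist","side"):
    cm=camera_model(n); p,d=read_camera(n); cv2.imwrite(f"pics/{n}0.png",p); np.savez(f"{n}0.npz",p=p,d=d,**{k:np.array(v) for k,v in cm.items()})
    print(n,ray(cm,280,210))
E
```

```text
pics
0.0 [5.74745221e-01 2.02850102e-05 2.30854089e-01] [ 7.07104019e-01  7.07109342e-01 -3.83421531e-04 -3.71326784e-04] [ 0.08596911 -1.09986981  0.21148895] 0.9977145717451366
scene (array([ 1.1374742 , -0.12371714,  0.8592312 ]), array([-0.63264329,  0.04869942, -0.77292558]))
wrist (array([0.57483408, 0.08571124, 0.37390371]), array([-0.00754738, -0.3358683 , -0.94192976]))
side (array([ 0.37678752, -0.93451953,  0.79679533]), array([ 0.09867335,  0.75560977, -0.64756817]))
```

View pics/scene0.png

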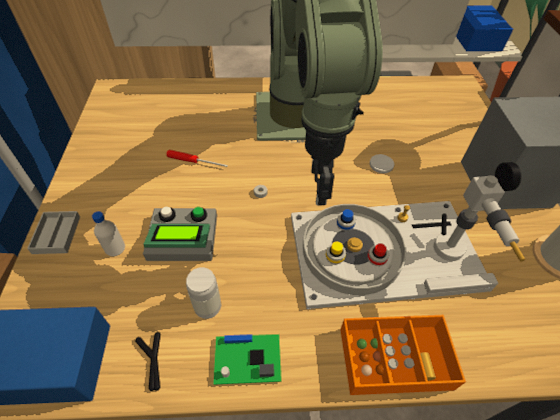

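View pics/side0.png

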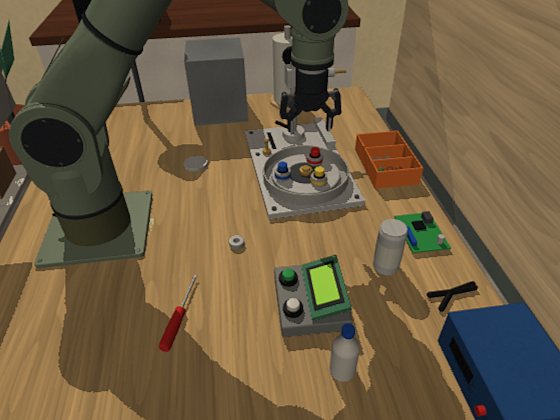

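View pics/wrist0.png

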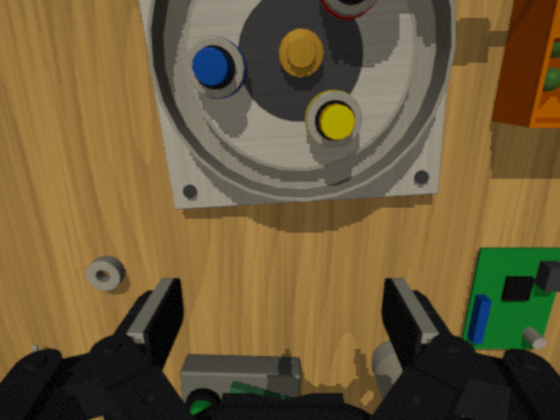

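The scene view shows the red tip at (379,249), yellow (337,247), blue (347,217) and the green key (198,213). In the side view they are at (315,153), (320,173), (283,168) and (289,275). In the wrist view, blue is at (212,66), yellow at (337,122) and red is cut off at the top edge.

```bash
cat >> h.py <<'E'
RNG={'red':[((0,150,70),(6,255,255)),((174,150,70),(180,255,255))],'yellow':[((24,150,80),(34,255,255))],'blue':[((100,150,50),(125,255,255))],'green':[((45,120,40),(75,255,255))]}
def blobs(p,c,amin=25):
    hsv=cv2.cvtColor(p,cv2.COLOR_BGR2HSV); m=sum(cv2.inRange(hsv,*r) for r in RNG[c])
    n,l,st,ce=cv2.connectedComponentsWithStats(m)
    return [(ce[i].round(1),st[i][:5]) for i in range(1,n) if st[i][4]>=amin]
E
python3 - <<'E'
from h import *
Z=dict(red=.086,yellow=.086,blue=.086,green=.059)
for n in ("scene","side","wrist"):
    f=np.load(n+"0.npz"); cm={k:f[k] for k in("fx","fy","cx","cy","rvec","tvec")}
    for c in Z:
        for ce,st in blobs(f['p'],c):
            X=onplane(cm,*ce,Z[c])
            if .3<X[0]<.8 and abs(X[1])<.45: print(n,c,ce,st,X.round(4), f['d'][int(ce[1]),int(ce[0])])
E
```

```text
scene red [379.7 249.8] [374 244  12  13 121] [0.6342 0.1562 0.086 ] 0.92735094
scene red [375.5 261.1] [368 253  19  12  51] [0.665  0.1397 0.086 ] 0.9412686
scene yellow [337.2 245.8] [332 241  12  10  88] [0.6194 0.0564 0.086 ] 0.93421894
scene blue [347.  214.9] [342 209  11  13 105] [0.5259 0.0949 0.086 ] 0.9958044
scene green [197.9 211.8] [192 207  12  10  95] [ 0.482  -0.2895  0.059 ] 1.0252212
side red [314.7 151.1] [311 147   9   9  67] [0.6262 0.1493 0.086 ] 1.3037809
side red [313.6 161.6] [307 158  15   6  37] [0.6119 0.0948 0.086 ] 1.3152725
side yellow [318.3 168.7] [314 166   9   6  37] [0.6179 0.0576 0.086 ] 1.2328897
side blue [282.3 166.3] [278 162   9   9  68] [0.5186 0.0854 0.086 ] 1.2451527
side blue [282.8 176.9] [275 174  16   5  29] [0.5126 0.0341 0.086 ] 1.252886
side blue [411.2 237.4] [407 226  10  20  95] [ 0.7749 -0.2505  0.086 ] 1.1038592
side green [288.  274.5] [282 269  13  12 127] [ 0.4758 -0.2964  0.059 ] 0.96802366
wrist red [337.6  11.9] [322   0  40  19 104] [0.6147 0.1358 0.086 ] 0.2748618
wrist yellow [314.4 101.4] [305  90  30  32  75] [0.5997 0.0735 0.086 ] 0.297522
wrist yellow [337.  121.5] [320 104  35  36 976] [0.6182 0.0581 0.086 ] 0.27948582
wrist blue [210.3  65.9] [ 193   47   35   39 1082] [0.5197 0.0994 0.086 ] 0.26483494
wrist blue [479.  318.6] [468 295  23  49 708] [ 0.766  -0.1291  0.086 ] 0.4127217
wrist green [556.7  47.6] [554  43   6  12  58] [0.799  0.1146 0.059 ] 0.3195406
wrist green [245.  388.9] [231 382  35  13 192] [ 0.5314 -0.2462  0.059 ] 0.42314827
wrist green [198.4 406.2] [190 400  21  16 203] [ 0.4754 -0.2727  0.059 ] 0.41992065
```

Call:
{"op": "jog_arm", "data": {
  "xyz": [
    [0.02,0.002,0],
    [0.02,0.002,0],
    [0.02,0.002,0],
    [0.02,0.002,0],
    [0,0,0],
    [0,0,0],
    [0,0,0],
    [0,0,0]
  ],
  "yaw": [0,0,0,0,0,0,0,0],
  "jaw": [0,0,0,0,0,0,0,0]
}}

```text
t: 0.95
tcp_pos: [0.583, 0.0792, 0.2313]
tool_rot: [0.707, 0.707, -0.0, 0.0]
contact_force: [0.1, -0.4, -1.1]
finger_gap: -0.004
grip_force: 0.0
```

```bash
python3 - <<'E'
from h import *
s=observe(); print(s['t'],s['tcp_pos'],s['contact_force'],s['finger_gap'])
cm=camera_model("wrist"); p,d=read_camera("wrist"); cv2.imwrite("pics/w1.png",p)
for c in ('red','yellow','blue'):
    for ce,st in blobs(p,c,300): 
        X=onplane(cm,*ce,.086); print(c,ce,st,X.round(4))
        o,r=ray(cm,*ce); print((o+r*np.median(d[int(ce[1])-3:int(ce[1])+4,int(ce[0])-3:int(ce[0])+4])).round(4))
for i in range(4): read_camera("side"); print(observe()['contact_force'].round(2))
E
```

```text
0.95 [0.58299093 0.07918562 0.23126654] [ 0.13428938 -0.39421626 -1.06234614] -0.0043806935665637895
red [338.8  89.4] [ 321   71   36   38 1052] [0.6269 0.1616 0.086 ]
[0.6268 0.1616 0.0867]
yellow [323.  213.7] [307 199  32  31 754] [0.6184 0.0586 0.086 ]
[0.6184 0.0588 0.0866]
blue [207.3 165.6] [191 149  33  35 913] [0.5204 0.1014 0.086 ]
[0.5205 0.1016 0.0867]
blue [462.8 362.1] [454 349  18  29 350] [ 0.7678 -0.1037  0.086 ]
[ 0.8066 -0.1601  0.0255]
[ 0.93  0.31 -0.8 ]
[ 0.63  1.54 -0.11]
[-0.31 -0.62 -0.44]
[-0.36 -0.03 -0.41]
```

View pics/w1.png

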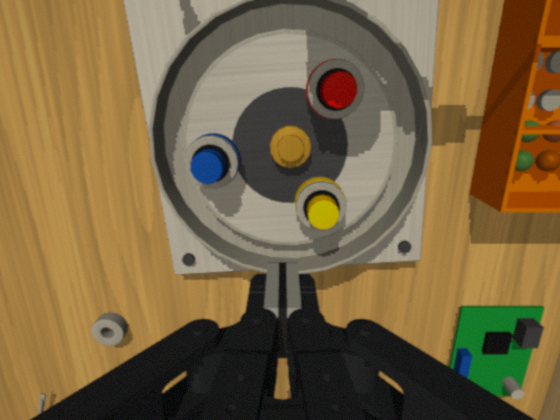

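The closed fingertips are at (283,268). The red (339,89), yellow (323,214) and blue (207,166) tips are all clear of each other, so I'm heading to red.

Call:
{"op": "jog_arm", "data": {
  "xyz": [
    [0.0205,0.011,0],
    [0.0205,0.011,0],
    [0.0205,0.011,0],
    [0.0205,0.011,0],
    [0,0,0.03],
    [0,0,0.03],
    [0,0,0.03],
    [0,0,0.03],
    [0,0,0.01],
    [0,0,0.005],
    [0,0,0],
    [0,0,0],
    [0,0,0]
  ],
  "yaw": [0,0,0,0,0,0,0,0,0,0,0,0,0],
  "jaw": [0,0,0,0,0,0,0,0,0,0,0,0,0]
}}

```text
t: 2.5
tcp_pos: [0.6274, 0.1621, 0.0974]
tool_rot: [0.707, 0.707, 0.001, 0.0]
contact_force: [0.5, 0.3, -0.1]
finger_gap: -0.001
grip_force: 0.0
```

```bash
python3 - <<'E'
from h import *
s=observe(); print(s['t'],s['tcp_pos'])
cm=camera_model("wrist"); p,d=read_camera("wrist"); q=read_camera("side")[0]
cv2.imwrite("pics/w2.png",np.hstack([p[150:420,100:460],cv2.resize(q[80:215,230:400],(340,270))]))
E
```

```text
2.5 [0.62743694 0.16211384 0.09738308]
```

View pics/w2.png

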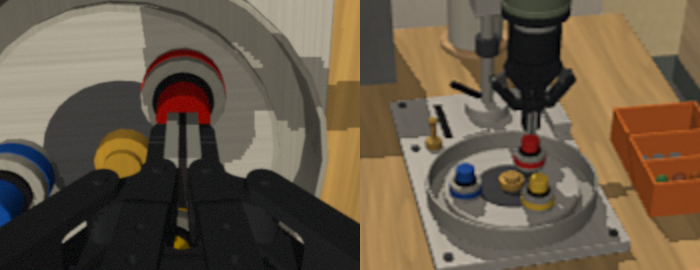

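The fingertips are centred above the red tip in the wrist crop (183,115), and the side crop agrees. I'm descending for the red tap.

Call:
{"op": "jog_arm", "data": {
  "xyz": [
    [0,0,0.005],
    [0,0,0.004],
    [0,0,0.002],
    [0,0,0.002],
    [0,0,0.002],
    [0,0,0.0015],
    [0,0,0],
    [0,0,0],
    [0,0,0]
  ],
  "yaw": [0,0,0,0,0,0,0,0,0],
  "jaw": [0,0,0,0,0,0,0,0,0]
}}

```text
t: 3.5
tcp_pos: [0.6269, 0.162, 0.0799]
tool_rot: [0.707, 0.707, -0.0, -0.0]
contact_force: [-1.7, -0.6, 2.9]
finger_gap: -0.002
grip_force: 1.5
```

```bash
python3 - <<'E'
from h import *
F=[]
for i in range(8):
    q=read_camera("side")[0] ; s=observe(); F.append(s['contact_force'])
print(s['t'],s['tcp_pos'],np.mean(F,0),np.std(F,0))
cv2.imwrite("pics/r_tap.png",q)
for ce,st in blobs(q,'red',15): print(ce,st) if 290<ce[0]<340 else 0
E
```

```text
3.9 [0.62693484 0.16199199 0.0797698 ] [-2.05922781 -0.55164711  3.18849375] [0.5927034  0.59139108 0.46158571]
[314.6 153.4] [311 150   9   7  43]
[313.8 161.6] [307 158  15   6  38]
```

Call:
{"op": "jog_arm", "data": {
  "xyz": [
    [0,0,-0.004],
    [0,0,-0.006],
    [0,0,-0.015],
    [-0.026,-0.002,0],
    [-0.026,-0.002,0],
    [-0.026,-0.002,0],
    [-0.026,-0.003,0],
    [0,0,0],
    [0,0,0.006],
    [0,0,0.003],
    [0,0,0],
    [0,0,0]
  ],
  "yaw": [0,0,0,0,0,0,0,0,0,0,0,0],
  "jaw": [0,0,0,0,0,0,0,0,0,0,0,0]
}}

```text
t: 5.1
tcp_pos: [0.6179, 0.0587, 0.0957]
tool_rot: [0.707, 0.707, -0.0, -0.0]
contact_force: [-0.1, 0.3, -0.1]
finger_gap: 0.0
grip_force: 0.0
```

```bash
python3 - <<'E'
from h import *
s=observe(); print(s['t'],s['tcp_pos'])
cm=camera_model("wrist"); p,d=read_camera("wrist"); q=read_camera("side")[0]
cv2.imwrite("pics/w3.png",np.hstack([p[150:420,100:460],cv2.resize(q[80:215,230:400],(340,270))]))
for ce,st in blobs(q,'red',15): print(ce,st) if 290<ce[0]<340 else 0
E
```

```text
5.1 [0.61794925 0.05870317 0.09570836]
[310.1 161.3] [307 158   8   6  21]
```

View pics/w3.png

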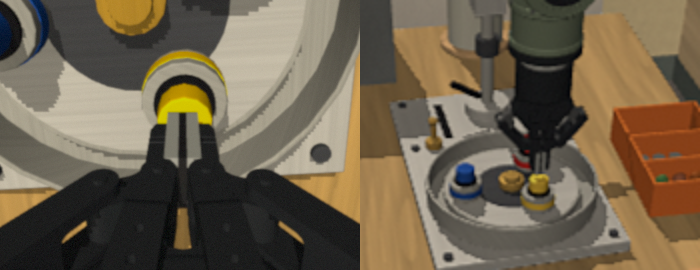

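The fingertips are centred over the yellow tip (184,112 in the crop). The red sensor is partly behind the fingers. I'm tapping yellow.

Call:
{"op": "jog_arm", "data": {
  "xyz": [
    [0,0,0.005],
    [0,0,0.003],
    [0,0,0.002],
    [0,0,0.002],
    [0,0,0.002],
    [0,0,0.001],
    [0,0,0],
    [0,0,0],
    [0,0,0]
  ],
  "yaw": [0,0,0,0,0,0,0,0,0],
  "jaw": [0,0,0,0,0,0,0,0,0]
}}

```text
t: 6.1
tcp_pos: [0.6179, 0.058, 0.0809]
tool_rot: [0.707, 0.707, -0.0, -0.0]
contact_force: [-2.3, 0.3, 3.2]
finger_gap: 0.001
grip_force: 1.3
```

```bash
python3 - <<'E'
from h import *
F=[]
for i in range(6):
    q=read_camera("side")[0] ; s=observe(); F.append(s['contact_force'])
print(s['t'],s['tcp_pos'],np.mean(F,0),np.std(F,0))
E
```

```text
6.4 [0.61796542 0.05800081 0.08079041] [-1.96485713 -0.1632437   2.93757437] [0.46626714 0.8185572  0.63967655]
```

Call:
{"op": "jog_arm", "data": {
  "xyz": [
    [0,0,-0.004],
    [0,0,-0.006],
    [0,0,-0.015],
    [0.011,-0.0245,0],
    [0.011,-0.0245,0],
    [0.011,-0.0245,0],
    [0.01,-0.0245,0],
    [0,0,0],
    [0,0,0.006],
    [0,0,0.004],
    [0,0,0],
    [0,0,0]
  ],
  "yaw": [0,0,0,0,0,0,0,0,0,0,0,0],
  "jaw": [0,0,0,0,0,0,0,0,0,0,0,0]
}}

```text
t: 7.6
tcp_pos: [0.5202, 0.1007, 0.0955]
tool_rot: [0.707, 0.707, -0.0, -0.0]
contact_force: [-0.0, 1.0, 0.6]
finger_gap: 0.003
grip_force: 0.0
```

```bash
python3 - <<'E'
from h import *
s=observe(); print(s['t'],s['tcp_pos'])
cm=camera_model("wrist"); p,d=read_camera("wrist"); q=read_camera("side")[0]
cv2.imwrite("pics/w4.png",np.hstack([p[150:420,100:460],cv2.resize(q[80:215,230:400],(340,270))]))
for c in('red','yellow'):
  for ce,st in blobs(q,c,15): print(ce,st) if 290<ce[0]<340 else 0
E
```

```text
7.6 [0.52020137 0.1006882  0.09552726]
[314.7 151.1] [311 147   9   9  67]
[313.6 161.6] [307 158  15   6  37]
[318.3 168.7] [314 166   9   6  37]
```

View pics/w4.png

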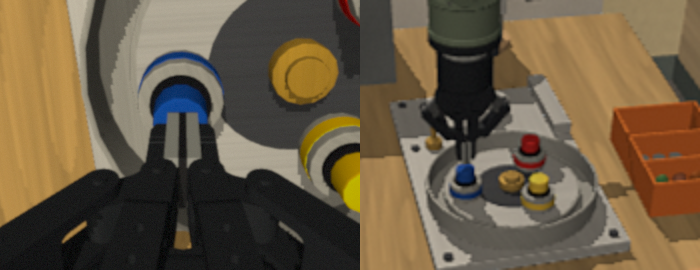

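The red and yellow blobs match the start exactly, so both tips are back up and neither sensor shifted. The fingertips are centred over blue (182,112 in the crop).

Call:
{"op": "jog_arm", "data": {
  "xyz": [
    [0,0,0.005],
    [0,0,0.003],
    [0,0,0.002],
    [0,0,0.002],
    [0,0,0.002],
    [0,0,0.001],
    [0,0,0],
    [0,0,0],
    [0,0,0]
  ],
  "yaw": [0,0,0,0,0,0,0,0,0],
  "jaw": [0,0,0,0,0,0,0,0,0]
}}

```text
t: 8.6
tcp_pos: [0.5199, 0.101, 0.0809]
tool_rot: [0.707, 0.707, -0.0, -0.0]
contact_force: [-1.1, -0.7, 3.8]
finger_gap: 0.0
grip_force: 1.3
```

```bash
python3 - <<'E'
from h import *
F=[]
for i in range(6):
    q=read_camera("side")[0] ; s=observe(); F.append(s['contact_force'])
print(s['t'],s['tcp_pos'],np.mean(F,0),np.std(F,0))
E
```

```text
8.9 [0.51992809 0.10098204 0.08077791] [-2.07864291 -0.28149724  2.84448467] [0.67931937 0.53087112 0.83558389]
```

Call:
{"op": "jog_arm", "data": {
  "xyz": [
    [0,0,-0.004],
    [0,0,-0.016],
    [0,0,-0.04],
    [0,0,-0.04],
    [0,0,-0.02],
    [-0.04,-0.003,0],
    [-0.04,-0.003,0],
    [-0.04,-0.003,0],
    [-0.04,-0.003,0],
    [-0.04,-0.003,0],
    [-0.04,-0.003,0],
    [-0.04,-0.003,0],
    [-0.04,-0.003,0],
    [-0.04,-0.003,0],
    [-0.04,-0.003,0],
    [0,0,0],
    [0,0,0],
    [0,0,0]
  ],
  "yaw": [0,0,0,0,0,0,0,0,0,0,0,0,0,0,0,0,0,0],
  "jaw": [0,0,0,0,0,0,0,0,0,0,0,0,0,0,0,0,0,0]
}}

```text
t: 10.7
tcp_pos: [0.4903, -0.298, 0.2009]
tool_rot: [0.707, 0.707, 0.0, -0.0]
contact_force: [0.3, 0.4, 0.1]
finger_gap: -0.001
grip_force: 0.0
```

```bash
python3 - <<'E'
from h import *
s=observe(); print(s['t'],s['tcp_pos'])
cm=camera_model("wrist"); p,d=read_camera("wrist"); q=read_camera("side")[0]
cv2.imwrite("pics/w5.png",p)
for ce,st in blobs(p,'green',150):
    X=onplane(cm,*ce,.059); o,r=ray(cm,*ce)
    print(ce,st,X.round(4),(o+r*np.median(d[int(ce[1])-3:int(ce[1])+4,int(ce[0])-3:int(ce[0])+4])).round(4))
for c in('red','yellow','blue'):
  for ce,st in blobs(q,c,15): print(ce,st) if 270<ce[0]<340 else 0
E
```

```text
10.7 [ 0.49031099 -0.29804869  0.20091641]
[358.  207.5] [ 300  142  110  169 4104] [ 0.5553 -0.3115  0.059 ] [ 0.5542 -0.3099  0.0636]
[264.6 180.6] [248 163  34  36 940] [ 0.4755 -0.2878  0.059 ] [ 0.4755 -0.2877  0.0595]
[319.6 168.6] [317 166   6   6  25]
```

View pics/w5.png

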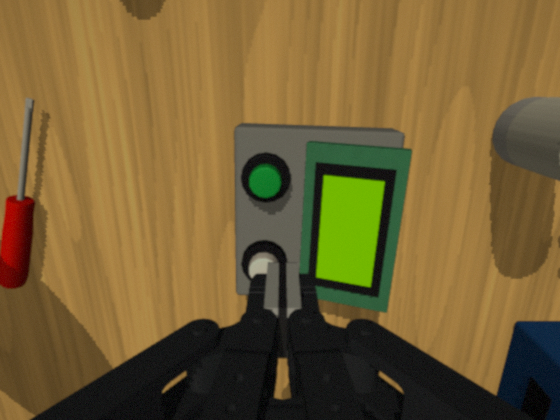

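The green key is at (265,181) → (0.4755, -0.288). The screen edge is about 32 mm away and the closed fingers are about ±16 mm wide, so they fit.

Call:
{"op": "jog_arm", "data": {
  "xyz": [
    [0.01,-0.015,0],
    [0,0,0.03],
    [0,0,0.03],
    [0,0,0.03],
    [0,0,0.03],
    [0,0,0.01],
    [0,0,0.002],
    [0,0,0],
    [0,0,0],
    [0,0,0]
  ],
  "yaw": [0,0,0,0,0,0,0,0,0,0],
  "jaw": [0,0,0,0,0,0,0,0,0,0]
}}

```text
t: 11.8
tcp_pos: [0.4754, -0.2892, 0.0698]
tool_rot: [0.707, 0.707, 0.0, 0.001]
contact_force: [-0.6, 0.6, -0.6]
finger_gap: 0.001
grip_force: 0.0
```

```bash
python3 - <<'E'
from h import *
s=observe(); print(s['t'],s['tcp_pos'],s['contact_force'])
p,d=read_camera("wrist"); q=read_camera("side")[0]
cv2.imwrite("pics/w6.png",np.hstack([p[120:420,100:460],cv2.resize(q[200:350,230:400],(340,300))]))
for c in('red','yellow','blue'):
  for ce,st in blobs(q,c,15): print(ce,st) if 270<ce[0]<340 else 0
E
```

```text
11.8 [ 0.47535874 -0.28922548  0.06979908] [-0.58091742  0.57656382 -0.64597612]
[318.1 161.9] [315 160   7   4  16]
[318.4 168.7] [315 166   8   6  36]
```

View pics/w6.png

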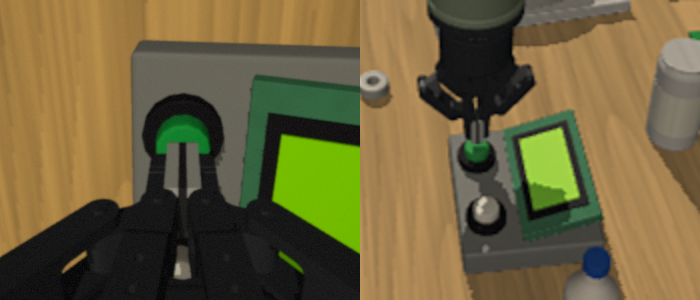

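The fingertips are centred above the green key and clear of the screen. I'm pressing about 5.5 mm.

Call:
{"op": "jog_arm", "data": {
  "xyz": [
    [0,0,0.005],
    [0,0,0.004],
    [0,0,0.002],
    [0,0,0.002],
    [0,0,0.002],
    [0,0,0.001],
    [0,0,0],
    [0,0,0],
    [0,0,0]
  ],
  "yaw": [0,0,0,0,0,0,0,0,0],
  "jaw": [0,0,0,0,0,0,0,0,0]
}}

```text
t: 12.8
tcp_pos: [0.4749, -0.289, 0.0529]
tool_rot: [0.707, 0.707, -0.0, -0.0]
contact_force: [-1.7, 1.5, 2.4]
finger_gap: 0.001
grip_force: 1.6
```

```bash
python3 - <<'E'
from h import *
F=[]
for i in range(6):
    q=read_camera("side")[0] ; s=observe(); F.append(s['contact_force'])
print(s['t'],s['tcp_pos'],np.mean(F,0),np.std(F,0))
E
```

```text
13.1 [ 0.47490104 -0.28894453  0.0527612 ] [-1.21019417  0.82318923  3.21028354] [0.30234355 0.28331806 0.51599586]
```

The force is about 3.2 N, roughly 6 mm down, so the press should have registered. I'm retracting straight up.

Call:
{"op": "jog_arm", "data": {
  "xyz": [
    [0,0,-0.004],
    [0,0,-0.01],
    [0,0,-0.03],
    [0,0,-0.04],
    [0,0,-0.04],
    [0,0,-0.03],
    [0,0,0],
    [0,0,0],
    [0,0,0],
    [0,0,0]
  ],
  "yaw": [0,0,0,0,0,0,0,0,0,0],
  "jaw": [0,0,0,0,0,0,0,0,0,0]
}}

```text
t: 14.1
tcp_pos: [0.4747, -0.2888, 0.2061]
tool_rot: [0.707, 0.707, -0.0, -0.001]
contact_force: [0.4, 0.2, 0.0]
finger_gap: -0.0
grip_force: 0.0
```

```bash
python3 - <<'E'
from h import *
s=observe(); print(s['t'],s['tcp_pos'])
p,d=read_camera("scene"); cv2.imwrite("pics/end.png",p)
for c in RNG:
  for ce,st in blobs(p,c,25): print(c,ce,st) if 190<ce[0]<390 and 200<ce[1]<265 else 0
E
```

```text
14.1 [ 0.4746818  -0.28880981  0.20608644]
red [379.7 249.7] [374 244  12  13 120]
red [375.6 261.1] [368 253  19  12  52]
yellow [337.3 245.8] [332 241  12  10  88]
blue [347.  214.8] [342 209  11  12 105]
blue [343.3 226.4] [337 221  16   9  26]
green [197.9 211.7] [192 207  12  10  94]
```

View pics/end.png

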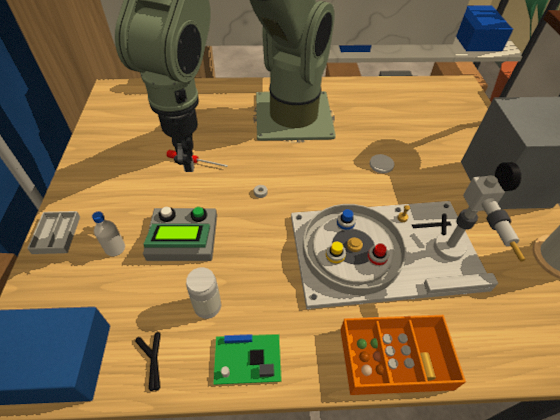

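The sensor tips and the green key are at their starting pixels, red (380,250), yellow (337,246), blue (347,215) and green (198,212). The hand is clear.

```bash
python3 -c "from rig import *; print(job_done())"
```

```text
the job is handed in; nothing more can be done
None
```

I tapped red, yellow and blue in order, about 5–6 mm each, then pressed the green key about 6 mm; the last picture shows all the tips and the green key back up, the sensors unshifted and the hand clear, and I handed the job in at about 14 s.

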